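Fit the divider comb into the swatch drying rack

TASK

The drying rack's slots are too wide for the thin swatch boards. Take the wooden divider comb that matches the rack (the one with three widely spaced fins) by its grip and lower it, without dropping it, into the rack so that one of its fins stands in each of the rack's three slots, square with the rack and centred on it, fully home and level with its bar resting on the rack's fins. Leave the other, finer comb where it stands.

Things in the scene. Friction and masses are not known exactly. Their poses are not given: they have to be found in the camera images.
- drying_rack: Plywood rack, fixed: base 100 (x) x 140 (y) x 10 mm; on it four upright fins 90 long (x), 8 thick, at y = -60, -20, 20, 60 mm, tops 60 mm above the table: three slots 32 wide. Origin: centre of underside. x along fins, y across, z up; same after a half turn. Comb home: its bar rests on the rack's fin tops, tips 4 mm above the base, its middle 61 mm above this origin.
- divider_center (a point): Matching wooden comb, 0.2 kg: 3 fins at y = -40, 0, 40 mm, pointing down, 90 long (x), 8 thick, 46 high; on them a bar 30 (x) x 96 (y) x 12 mm; on its middle a grip block 20 (x) x 50 (y) x 36 tall. Total height 94. Point: its middle, 47 mm above the fin tips; the grip spans 11 to 47 mm above it. x along fins, y along bar and grip, z up; same after a half turn.
- fine_divider_center (a point): The other comb, not to be used, on the other side of the rack: five close-set fins at y = -48, -24, 0, 24, 48 mm, bar 112 mm long (y); otherwise the same build, size, grip, point and axes as the matching comb.
Things that resemble listed ones, but are neither listed nor needed, are in the scene too. Leave any turquoise look-alike of the part that bears divider_center alone. Leave any green look-alike of the drying_rack alone.

How it is judged:
At the end, for the whole second after the job is handed in: The three-finned comb rests fully home in the rack: its middle 55 to 67 mm above the rack's origin, within 20 mm of the rack's centre along the fins and 16 mm across them, its fins within 0.25 rad (14 degrees) of the rack's, tilted less than 0.1 rad, and still (z of divider_center in the frame of drying_rack between 0.055 and 0.067 m and x of divider_center in the frame of drying_rack between -0.02 and 0.02 m and y of divider_center in the frame of drying_rack between -0.016 and 0.016 m and angle between the x axis of divider_center and the x axis of drying_rack, either way round below 0.25 rad and angle between divider_center's own z axis and vertical below 0.1 rad and linear speed of divider below 0.02 m/s); the robot touches nothing.
It fails at once if the finer comb is moved by more than 30 mm (distance of fine_divider_center from where it was at the start of the episode above 0.03 m).
It fails at once if the comb is dropped into the rack (falls faster than 0.5 m/s while over the rack, less than 60 mm from home) (horizontal distance between divider_center and drying_rack below 0.05 m and z of divider_center in the frame of drying_rack below 0.12 m and linear speed of divider above 0.5 m/s).
It also fails if it takes over 40 s, if anything falls off the work surface, if the arm or the gripper's body presses on something with over 40 N, if the wrist force passes 120 N, or if a joint passes its speed limit or range.

ROBOT

A 7-joint arm with a two-finger parallel gripper is mounted at the origin on the work surface. World frame = base frame: x ahead of the robot, y to its left, z up, the work surface at z = 0. Lengths are in m, angles in rad, forces in N, time in s.
With the tool pointing down it reaches from about 0.425 to 1.025 m from the base axis. Payload 3.6 kg.
Tool frame: the origin (TCP) lies at the very end of the fingers, on their centre line; the grasp point (between the pads) lies 19 mm behind it; z points along the fingers, y is the direction in which the jaws open and shut (so a half turn about z gives the same grasp; the last joint's range is limited). The gripper opens to 85 mm and grips with 20 to 120 N. Pads are 22 mm wide; open, the fingers measure 114 mm over their backs; the gripper's body (76 mm by 85 mm) begins 54 mm behind the grasp point. The pads swing forward as they close: fully open they stand 13 mm farther back than shut.
Start: joints at [1.03, 0.591, 0.048, 1.609, -0.033, 0.943, -0.034], TCP at [0.313, -0.654, 0.231] pointing down, gripper open.
Joint ranges: [-2.69, 2.69], [-0.47, 2.24], [-1.27, 1.36], [0.19, 2.51], [-1.53, 4.68], [0.08, 2.07], [-3.09, 3.09]. Speed limits (rad/s): [2.57, 2.57, 3.14, 3.14, 3.14, 3.14, 3.14].

INTERFACE

Orientations are given as a 3x3 rotation matrix whose columns are the frame's x, y, z axes.
In Python, from station import robot gives the robot as it stands.
- The arm moves only by the tool jog_arm, never from a script. Its argument "motion" is a list of rows, each a list of 7 numbers: the turn, a rotation vector about the tool's x, y, z in degrees, then the shift along the tool's x, y, z in mm, then the opening, from -1 (shut) to 1 (fully open), so that 0 is half open. A call has 1 to 12 rows; each row shifts and turns the commanded pose from where the row before left it, along the tool's axes as they then stand; what a row does not reach is not made up. A row lasts 1/8 s, in which the tool goes at most 62.5 mm and 10.7 degrees, less where a joint would pass 70% of its speed; a pose out of reach is approached as far as the arm can. A call with a gripper value outside its range is refused whole. The fingers move at their own pace and stop on an object; "squeeze" is the grip in N (left out, the last holds). Time passes only in rows, so rows that do not move let the fingers close. It gives the time, the measured TCP pose, the force and the opening at its end, in the units of the state.
- robot.read_state(): the state, without advancing time (a new reading comes with each control period).
- robot.camera(name): name is "scene" or "side" or "wrist"; returns the picture (400x640x3 uint8, blue, green, red); there is no depth.
- robot.camera_model(name): a dict with "mtx" (3x3 intrinsics, pixels), "extrinsics" (4x4, takes a point from camera to world coordinates); the wrist camera has in their place "mount" (4x4, takes a point from camera to tool coordinates, whose origin is the TCP and whose axes are the flange's). Camera axes: x right, y up, looking along -z (the intrinsics and any distortion apply to the point x, -y, -z); pixel columns grow to the right and rows downward; lengths in m; the calibration is good to about 2 mm. A picture is of the moment at which its call begins: read the wrist's pose just before it. camera_model takes no time and is no camera call.
- robot.sign_off(): hands the job in, once; it reports no verdict.
Trained networks look in the newest picture that a camera, given by its name, has taken for a name from the list of things; names that differ only in an ending like _2 or _b are one class to them, and where a whole thing is asked for, a point or a joint stands for the part that bears it (a point fixed in the world has none). Each returns a list of dicts, best first, with "p" (0 to 1); they miss things now and then, are a little off and sometimes report something else, mostly with a low value. They report only what shows in the picture. A call takes as long as a camera call. They do not tell look-alikes from the thing itself.
- robot.silhouettes(camera, target): "region" (400x640 bool, what is visible of it) and "rect" ([left, top, width, height] in pixels, round what is visible of it).
- robot.landmark_of(camera, target): "position" ([column, row] in pixels: a listed point, or the origin of a listed thing).
The state is a dict: "time_s": time; "joints": joint angles; "dq": joint speeds; "effort": joint torques, N m; "tool_pos": TCP position; "tcp_rot": TCP orientation; "contact_force": force on the tool from outside, world axes, zero at the start; "torque": the same for the moment, N m; "width": finger opening in m.
Only numpy, scipy, OpenCV 4.12 (cv2) and the standard library are available. Lean on these libraries where they do the work, as an engineer would, in place of code of your own. Each camera call takes 0.05 s, during which the arm holds its last target. There are 200 camera calls.

## Working session

There is one attempt and no reset: what is moved stays moved. The work goes in short steps, Python scripts to look and compute and a tool call to move; the robot and the scene stay as the last step left them, time stands still between calls to the robot, and variables do not carry over. Pictures are saved under pics/ and viewed, about 8 in all and at most 12, crops included, and the job is handed in when it is done.

Besides the shell and the picture viewer there is one more tool, called after "Call:" in YAML: its name, and indented under it one key for each argument. jog_arm: Moves the arm, as the interface text tells. Its arguments: {"type":"object","properties":{"motion":{"type":"array"},"squeeze":{"type":"number"}},"required":["motion"]}

```bash
mkdir -p pics
cat > h.py <<'E'
import numpy as np, cv2
from station import robot
def cam(n, st=None):
    m=robot.camera_model(n); K=np.array(m["mtx"])
    if "extrinsics" in m: T=np.array(m["extrinsics"])
    else:
        st=st or robot.read_state(); W=np.eye(4); W[:3,:3]=st["tcp_rot"]; W[:3,3]=st["tool_pos"]
        T=W@np.array(m["mount"])
    return K,T,m
def ray(c,uv):
    K,T,m=c; d=m.get("distortion",m.get("dist"))
    p=cv2.undistortPoints(np.array([[uv]],float),K,None if d is None else np.array(d,float))[0,0]
    v=T[:3,:3]@np.array([p[0],-p[1],-1.]); return T[:3,3],v/np.linalg.norm(v)
def atz(c,uv,z):
    o,v=ray(c,uv); return o+v*(z-o[2])/v[2]
def tri(rs):
    A=np.zeros((3,3));b=np.zeros(3)
    for o,v in rs:
        P=np.eye(3)-np.outer(v,v);A+=P;b+=P@o
    x=np.linalg.solve(A,b); return x,[np.linalg.norm((np.eye(3)-np.outer(v,v))@(x-o)) for o,v in rs]
def proj(c,X):
    K,T,m=c; d=m.get("distortion",m.get("dist"))
    p=(np.linalg.inv(T)@np.c_[np.atleast_2d(X),np.ones(len(np.atleast_2d(X)))].T)[:3].T*[1,-1,-1]
    return cv2.projectPoints(p,np.zeros(3),np.zeros(3),K,None if d is None else np.array(d,float))[0][:,0]
E
python3 - <<'E'
from h import *
ims=[]
for n in ["scene","side"]:
    im=robot.camera(n); cv2.imwrite(f"pics/{n}0.png",im)
    print(n,robot.camera_model(n).keys())
    for t in ["drying_rack","divider_center","fine_divider_center"]:
        print(t,[(np.round(r["position"],1).tolist(),round(r["p"],2)) for r in robot.landmark_of(n,t)])
        print("   rect",[(r["rect"],round(r["p"],2)) for r in robot.silhouettes(n,t)])
st=robot.read_state(); im=robot.camera("wrist"); cv2.imwrite("pics/wrist0.png",im)
print(st["time_s"],robot.camera_model("wrist"))
E
```

```text
scene dict_keys(['mtx', 'extrinsics'])
drying_rack [([343.4, 166.4], 0.8), ([339.0, 246.1], 0.69)]
   rect [([310.2, 212.9, 49.5, 55.8], 0.73), ([307.9, 175.2, 35.2, 37.0], 0.67)]
divider_center [([212.1, 244.6], 0.91), ([284.5, 314.7], 0.82)]
   rect [([251.0, 291.5, 61.9, 63.1], 0.7), ([189.8, 225.4, 46.2, 48.8], 0.69)]
fine_divider_center [([382.1, 176.7], 0.83)]
   rect [([362.7, 158.5, 37.3, 40.7], 0.82)]
side dict_keys(['mtx', 'extrinsics'])
drying_rack [([357.7, 352.4], 0.76), ([298.9, 196.6], 0.74), ([345.1, 258.4], 0.73)]
   rect [([278.0, 162.2, 42.6, 52.1], 0.96), ([318.2, 219.7, 57.3, 65.7], 0.9), ([323.5, 309.4, 65.3, 86.2], 0.88)]
divider_center [([396.5, 139.0], 0.64), ([301.2, 117.5], 0.58)]
   rect [([373.6, 122.1, 38.4, 45.9], 0.94), ([286.4, 99.3, 33.4, 36.5], 0.62)]
fine_divider_center [([284.5, 303.8], 0.94)]
   rect [([260.8, 278.0, 50.9, 59.3], 0.59)]
0.7 {'mtx': array([[354.38104415,   0.        , 318.70065489],
       [  0.        , 354.38104415, 201.36884907],
       [  0.        ,   0.        ,   1.        ]]), 'mount': array([[-8.30531718e-04,  9.63667486e-01,  2.67103514e-01,
         6.78540646e-02],
       [ 9.99999030e-01,  1.09893470e-03, -8.55386453e-04,
         5.11979460e-04],
       [-1.11783743e-03,  2.67102545e-01, -9.63667464e-01,
        -1.43426920e-01],
       [ 0.00000000e+00,  0.00000000e+00,  0.00000000e+00,
         1.00000000e+00]])}
```

View pics/scene0.png

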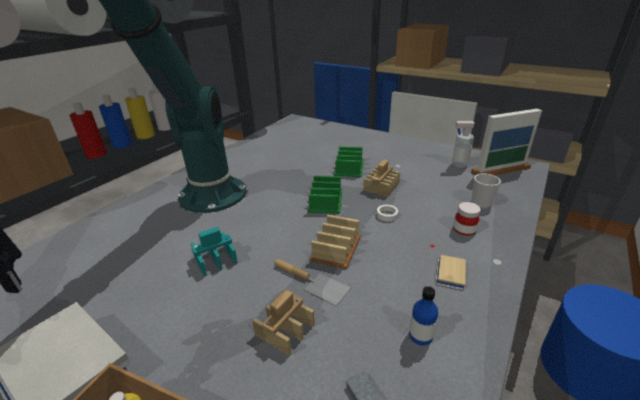

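View pics/side0.png

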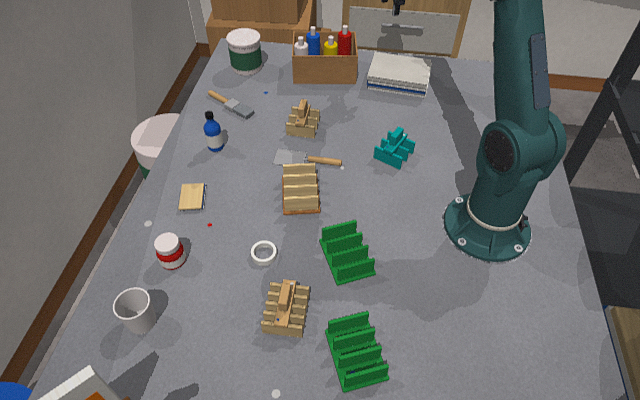

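The scene view shows the wooden three-fin comb at (284,315), the wooden rack at (337,243) and the wooden five-fin comb at (382,177). There is also a turquoise comb at (212,245) and green racks at (325,195) and (349,160). In the side view, the wooden comb is at (302,118), the rack at (300,190), the fine comb at (285,305) and the turquoise comb at (396,146).

The wooden comb at scene (284,315) fits because it has three widely spaced fins and isn't turquoise. The wooden rack is the only one that isn't green. Next I'll triangulate both and check with an enlarged crop.

Run:
```python
from h import *
a,b=cam("scene"),cam("side")
for n,p,q in [("comb",(284.5,314.7),(301.2,117.5)),("rack",(339,246.1),(298.9,196.6)),("fine",(382.1,176.7),(284.5,303.8))]:
    x,e=tri([ray(a,p),ray(b,q)]); print(n,x.round(4),np.round(e,4))
A=cv2.imread("pics/scene0.png")[200:370,230:380]; B=cv2.imread("pics/side0.png")[85:235,250:400]
A=cv2.resize(A,None,fx=3,fy=3,interpolation=3);B=cv2.resize(B,(int(150*2.3),int(150*2.3)),interpolation=3)
B=cv2.copyMakeBorder(B,0,A.shape[0]-B.shape[0],0,0,0); cv2.imwrite("pics/crop1.png",np.hstack([A,B]))
```

```text
comb [ 0.5462 -0.3167  0.0433] [0.0019 0.0019]
rack [ 0.5064 -0.0289  0.0014] [0.0006 0.0006]
fine [0.4754 0.3202 0.0402] [0.0001 0.0001]
```

View pics/crop1.png

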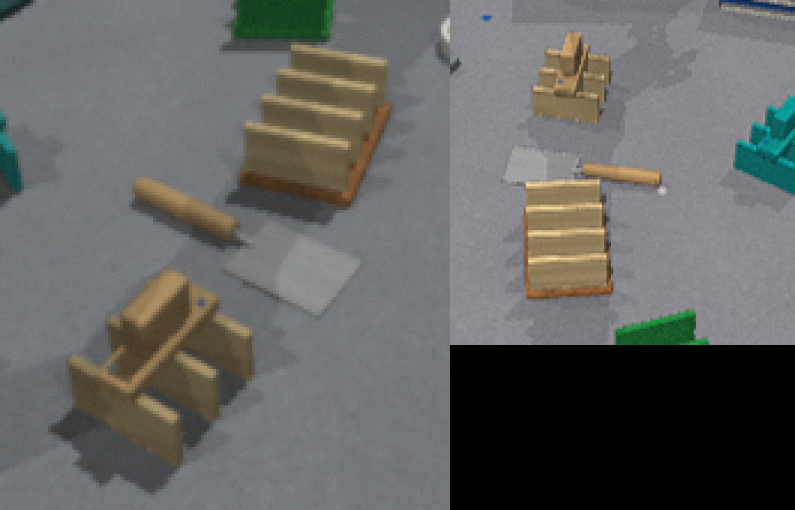

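The crop confirms it: the comb at scene (284,315) has three wide-set fins, and the rack beside it has four fins and three slots. Now I'll fit a box model to both silhouettes to get position and yaw.

```bash
cat > fit.py <<'E'
from h import *
from scipy.optimize import minimize
def box(c,s): return np.array([[c[0]+i*s[0]/2,c[1]+j*s[1]/2,c[2]+k*s[2]/2] for i in(-1,1) for j in(-1,1) for k in(-1,1)])
RACK=[box((0,0,.005),(.1,.14,.01))]+[box((0,y,.035),(.09,.008,.05)) for y in(-.06,-.02,.02,.06)]
COMB=[box((0,y,-.024),(.09,.008,.046)) for y in(-.04,0,.04)]+[box((0,0,.005),(.03,.096,.012)),box((0,0,.029),(.02,.05,.036))]
def render(c,M,p):
    x,y,z,t=p; R=np.array([[np.cos(t),-np.sin(t),0],[np.sin(t),np.cos(t),0],[0,0,1]]); m=np.zeros((400*2,640*2),np.uint8)
    for B in M:
        h=cv2.convexHull(((proj(c,B@R.T+[x,y,z])*2+.5)*16).round().astype(np.int32)); cv2.fillConvexPoly(m,h,255,shift=4)
    return cv2.GaussianBlur(cv2.resize(m,(640,400),interpolation=cv2.INTER_AREA).astype(np.float32)/255,(0,0),1)
def fit(M,views,p0,dz=True):
    T=[cv2.GaussianBlur(r.astype(np.float32),(0,0),1) for _,r in views]
    def f(q):
        p=[p0[0]+q[0]/100,p0[1]+q[1]/100,p0[2]+(q[2]/100 if dz else 0),q[3]/5]
        return sum(np.sum((render(c,M,p)-t)**2)/t.sum() for (c,_),t in zip(views,T))
    best=None
    for t in np.linspace(-1.4,1.4,8) if p0[3] is None else [p0[3]]:
        S=np.array([[0,0,0,t*5]]+[[1,0,0,t*5],[0,1,0,t*5],[0,0,.6,t*5],[0,0,0,t*5+1.2]])
        r=minimize(f,S[0],method="Nelder-Mead",options=dict(initial_simplex=S,xatol=.01,fatol=1e-4,maxiter=300))
        if best is None or r.fun<best.fun: best=r
    q=best.x; return np.array([p0[0]+q[0]/100,p0[1]+q[1]/100,p0[2]+(q[2]/100 if dz else 0),q[3]/5]),best.fun
def near(n,t,uv):
    L=robot.silhouettes(n,t)
    if not L: return None
    g=min(L,key=lambda r:np.hypot(r["rect"][0]+r["rect"][2]/2-uv[0],r["rect"][1]+r["rect"][3]/2-uv[1]))
    return g["region"]
E
python3 - <<'E'
from fit import *
for n in("scene","side"): robot.camera(n)
a,b=cam("scene"),cam("side")
for name,t,M,ua,ub,p0 in [("comb","divider_center",COMB,(282,323),(302,118),[.546,-.317,.047,None]),("rack","drying_rack",RACK,(335,241),(299,188),[.506,-.029,0,None])]:
    v=[(a,near("scene",t,ua)),(b,near("side",t,ub))]; print(name,[r.sum() for _,r in v])
    for dz in(True,False): print(dz,*[np.round(x,4) for x in fit(M,v,p0,dz)])
s=robot.read_state(); print(s["time_s"],np.round(s["tcp_rot"],3).tolist(),np.round(s["contact_force"],2))
E
```

```text
comb [np.int64(2075), np.int64(936)]
True [ 0.5433 -0.3205  0.0474 -0.0394] 0.0491
False [ 0.5433 -0.3205  0.047  -0.0394] 0.0493
rack [np.int64(1988), np.int64(1810)]
True [ 0.5034 -0.0386  0.001   0.2146] 0.0142
False [ 0.5029 -0.0391  0.      0.2205] 0.0162
1.05 [[0.902, 0.432, -0.0], [0.432, -0.902, 0.0], [-0.0, -0.0, -1.0]] [-0.07 -0.71  0.59]
```

Call:
jog_arm:
  motion:
    - [0,0,-7.75,44,-25,5,1]
    - [0,0,-7.75,47,-19,5,1]
    - [0,0,-7.75,49,-12.5,5,1]
    - [0,0,-7.75,50.5,-6,5,1]
    - [0,0,-7.75,50.5,1,5,1]
    - [0,0,-7.75,50,8,5,1]
    - [0,0,-7.75,48.5,14.5,5,1]
    - [0,0,-7.75,46,21,5,1]
    - [0,0,0,0,0,0,1]
    - [0,0,0,0,0,0,1]
  squeeze: 50

```text
time_s: 2.3
tool_pos: [0.5431, -0.321, 0.1913]
tcp_rot: [[0.042, 0.999, -0.0], [0.999, -0.042, -0.001], [-0.001, -0.0, -1.0]]
contact_force: [-0.2, 0.4, -0.1]
width: 0.0852
```

Run:
```python
from fit import *
st=robot.read_state(); im=robot.camera("wrist"); cw=cam("wrist",st)
L=robot.silhouettes("wrist","divider_center"); print([(np.round(r["rect"]),round(r["p"],2)) for r in L])
print([(np.round(r["position"],1),round(r["p"],2)) for r in robot.landmark_of("wrist","divider_center")])
p=np.array([.5433,-.3205,.047,-.039])
v=[(cw,L[0]["region"])]
q,e=fit(COMB,v,p,False); print(q.round(4),e)
o=im.copy()
for pp,col in((p,(0,0,255)),(q,(0,255,0))):
    m=(render(cw,COMB,pp)>.5).astype(np.uint8); cs,_=cv2.findContours(m,0,2); cv2.drawContours(o,cs,-1,col,1)
cv2.imwrite("pics/w1.png",o)
```

```text
[(array([  0.,  48.,  55., 123.]), 0.96), (array([263., 126., 110., 119.]), 0.81)]
[(array([317.4, 185.6]), 0.86)]
[ 0.5369 -0.301   0.047   0.3132] 3.9609076976776123
```

View pics/w1.png

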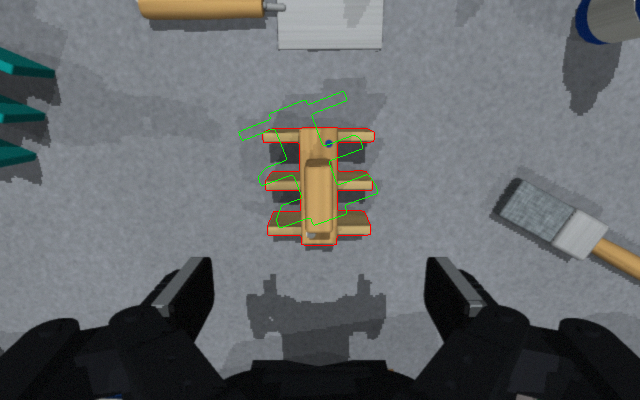

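In the wrist view, the earlier two-view fit (red) lies right on the three-fin comb at (318,185). The green fit had locked onto the turquoise comb's mask and is wrong, so I'm discarding it. Position, yaw and height agree across three views, so I'll descend and grip.

Call:
jog_arm:
  motion:
    - [0,0,0,0,0,40,1]
    - [0,0,0,0,0,40,1]
    - [0,0,0,0,0,30,1]
    - [0,0,0,0,0,17,1]
    - [0,0,0,0,0,0,1]
    - [0,0,0,0,0,0,-1]
    - [0,0,0,0,0,0,-1]
    - [0,0,0,0,0,0,-1]
    - [0,0,0,0,0,0,-1]
    - [0,0,0,0,0,0,-1]
    - [0,0,0,0,0,0,-1]
  squeeze: 60

```text
time_s: 3.82
tool_pos: [0.5436, -0.3206, 0.065]
tcp_rot: [[0.042, 0.999, 0.001], [0.999, -0.042, -0.0], [-0.0, 0.001, -1.0]]
contact_force: [-1.1, 0.3, 5.7]
width: 0.0193
```

Call:
jog_arm:
  motion:
    - [0,0,0,0,0,-15,-1]
    - [0,0,0,0,0,-30,-1]
    - [0,0,0,0,0,-40,-1]
    - [0,0,0,0,0,-35,-1]
    - [0,0,0,25,0,-10,-1]
    - [0,0,0,45,0,0,-1]
    - [0,0,0,45,0,0,-1]
    - [0,0,0,15,0,0,-1]
    - [0,0,0,0,0,0,-1]
    - [0,0,0,0,0,0,-1]

```text
time_s: 5.08
tool_pos: [0.5483, -0.1922, 0.1939]
tcp_rot: [[0.044, 0.999, -0.001], [0.999, -0.044, -0.001], [-0.001, -0.001, -1.0]]
contact_force: [-0.6, -0.1, -1.5]
width: 0.0188
```

Run:
```python
from fit import *
st=robot.read_state(); im=robot.camera("wrist"); cw=cam("wrist",st)
print(st["tool_pos"],st["width"],st["contact_force"])
a,b=cam("scene"),cam("side")
p=np.array([.5034,-.0386,0,.2146])
uv=proj(cw,[[p[0],p[1],.04]])[0]
R=near("wrist","drying_rack",uv); print(uv,R.sum())
S=[]
for n,c in(("scene",a),("side",b)):
    robot.camera(n); S.append((c,near(n,"drying_rack",proj(c,[[.503,-.039,.03]])[0]))); print(S[-1][1].sum())
q,e=fit(RACK,[(cw,R)],p,False); print("wrist",q.round(4),e)
g,e=fit(RACK,[(cw,R)]+S[1:],p,True); print("wrist+side",g.round(4),e)
o=im.copy()
for pp,col in((p,(0,0,255)),(q,(0,255,0))):
    m=(render(cw,RACK,pp)>.5).astype(np.uint8); cs,_=cv2.findContours(m,1,2); cv2.drawContours(o,cs,-1,col,1)
cv2.imwrite("pics/w2.png",o)
```

```text
[ 0.54829715 -0.19220571  0.1939233 ] 0.01878214031163164 [-0.57621257 -0.12154157 -1.47981795]
[248.55264441 -14.94061512] 10415
879
1815
wrist [ 0.5031 -0.0382  0.      0.2167] 0.003352594096213579
wrist+side [ 0.5038 -0.0383  0.0007  0.2089] 0.01561778038740158
```

View pics/w2.png

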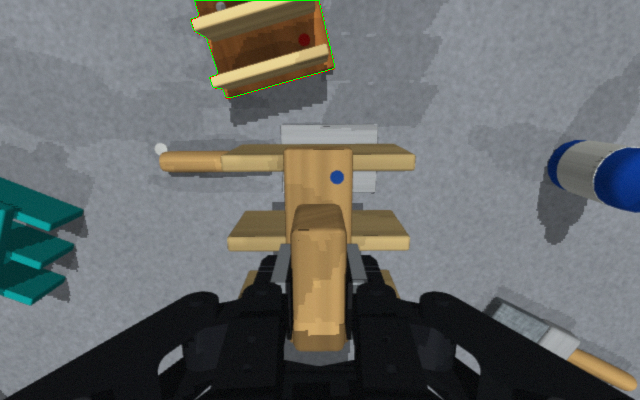

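The comb is held squarely, and the rack fits well in the wrist view (green outline at about (265,50)), agreeing with the side view: (0.503,-0.038), yaw 0.214, z about 0. I'll move above it and align.

Call:
jog_arm:
  motion:
    - [0,0,-7.4,0,0,0,-1]
    - [0,0,-7.4,20,-1,0,-1]
    - [0,0,0,40,-3,0,-1]
    - [0,0,0,45,-3,0,-1]
    - [0,0,0,40,-3,0,-1]
    - [0,0,0,15,-1,0,-1]
    - [0,0,0,0,0,0,-1]
    - [0,0,0,0,0,0,-1]
    - [0,0,0,0,0,0,-1]

```text
time_s: 6.5
tool_pos: [0.5067, -0.0379, 0.1942]
tcp_rot: [[-0.212, 0.977, 0.0], [0.977, 0.212, -0.001], [-0.001, 0.0, -1.0]]
contact_force: [0.4, 0.7, -1.3]
width: 0.0191
```

```bash
cat > chk.py <<'E'
from fit import *
import sys
st=robot.read_state(); tp=np.array(st["tool_pos"]); R=np.array(st["tcp_rot"])
print(st["time_s"],tp.round(4),"yaw",np.arctan2(R[1,1],R[0,1]).round(4),st["width"])
c0=np.array([tp[0],tp[1],tp[2]-.018]) if len(sys.argv)<3 else np.array([.5033,-.0383,.061])
V=[]; o=[]
for n in("scene","side"):
    im=robot.camera(n); c=cam(n); u=proj(c,[c0])[0]
    r=near(n,"divider_center",u); d=np.argwhere(r).mean(0)[::-1]-u; print(n,u.round(),"region",r.sum(),"off",d.round(1))
    if np.hypot(*d)<20: V.append((c,r))
    o.append((im,c,u))
if V:
    q,e=fit(COMB,V,[*c0,.214],True); print("comb fit",len(V),q.round(4),e)
else: q=[*c0,.214]
t=[]
for im,c,u in o:
    im=cv2.resize(im,None,fx=3,fy=3,interpolation=3)
    for M,pp,col in((COMB,q,(0,255,0)),(RACK,[.5033,-.0383,0,.214],(0,0,255))):
        m=(cv2.resize(render(c,M,pp),(1920,1200))>.5).astype(np.uint8); cs,_=cv2.findContours(m,1,2); cv2.drawContours(im,cs,-1,col,1)
    u=(u*3).astype(int); t.append(im[max(u[1]-200,0):max(u[1]-200,0)+400,max(u[0]-190,0):max(u[0]-190,0)+380])
cv2.imwrite(sys.argv[1],np.hstack(t))
E
python3 chk.py pics/c1.png
```

```text
6.5 [ 0.5067 -0.0379  0.1942] yaw 0.2135 0.019087363358536245
scene [337. 192.] region 1384 off [-0.2  7.5]
side [297. 148.] region 1283 off [-0.3  6.8]
comb fit 2 [ 0.5076 -0.0384  0.1752  0.2166] 0.14384207129478455
```

View pics/c1.png

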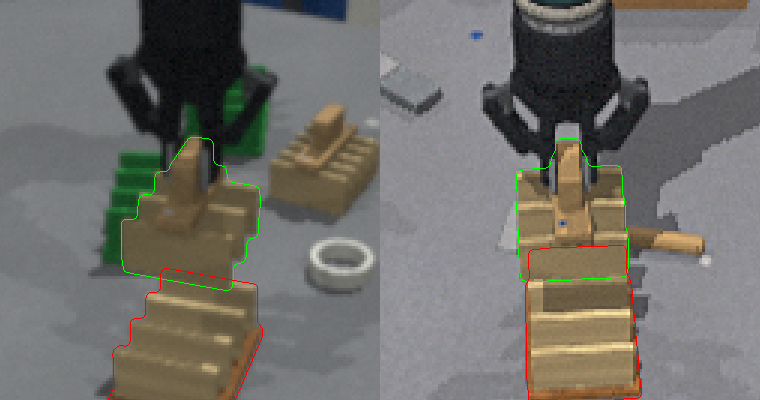

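Both views show the comb level and square above the rack, and the model outlines match. It sits about 4 mm too far along the fins, so I'll correct that and lower it gently.

Call:
jog_arm:
  motion:
    - [0,0,0,1,-4,10,-1]
    - [0,0,0,0,0,25,-1]
    - [0,0,0,0,0,25,-1]
    - [0,0,0,0,0,20,-1]
    - [0,0,0,0,0,15,-1]
    - [0,0,0,0,0,8,-1]
    - [0,0,0,0,0,5,-1]
    - [0,0,0,0,0,0,-1]
    - [0,0,0,0,0,0,-1]

```text
time_s: 7.82
tool_pos: [0.5025, -0.036, 0.0868]
tcp_rot: [[-0.215, 0.977, 0.001], [0.977, 0.215, -0.0], [-0.0, 0.001, -1.0]]
contact_force: [0.4, 0.0, -1.7]
width: 0.019
```

Call:
jog_arm:
  motion:
    - [0,0,0,-1,0,2,-1]
    - [0,0,0,-1,0,2,-1]
    - [0,0,0,0,0,1.5,-1]
    - [0,0,0,0,0,1,-1]
    - [0,0,0,0,0,0,-1]

```text
time_s: 8.45
tool_pos: [0.5024, -0.038, 0.0797]
tcp_rot: [[-0.215, 0.977, -0.0], [0.977, 0.215, -0.0], [0.0, -0.0, -1.0]]
contact_force: [-0.3, -0.2, -2.0]
width: 0.0187
```

Call:
jog_arm:
  motion:
    - [0,0,0,0,0,1,-1]
    - [0,0,0,0,0,0,-1]
    - [0,0,0,0,0,0,-1]

```text
time_s: 8.82
tool_pos: [0.5026, -0.038, 0.0789]
tcp_rot: [[-0.215, 0.977, 0.0], [0.977, 0.215, -0.0], [-0.0, 0.0, -1.0]]
contact_force: [0.3, -0.6, -0.9]
width: 0.0191
```

Call:
jog_arm:
  motion:
    - [0,0,0,0,0,1,-1]
    - [0,0,0,0,0,0,-1]
    - [0,0,0,0,0,0,-1]

```text
time_s: 9.2
tool_pos: [0.5026, -0.0379, 0.0788]
tcp_rot: [[-0.215, 0.977, 0.0], [0.977, 0.215, -0.001], [-0.001, 0.0, -1.0]]
contact_force: [-2.4, -0.1, 10.5]
width: 0.0191
```

The bar has made contact: 10.5 N at TCP z 0.079, which puts the comb's middle at about 0.060–0.061, so it's home. I'll release and retreat.

Call:
jog_arm:
  motion:
    - [0,0,0,0,0,0,-0.2]
    - [0,0,0,0,0,0,0.2]
    - [0,0,0,0,0,0,0.5]
    - [0,0,0,0,0,0,0.5]
    - [0,0,0,0,0,-15,0.5]
    - [0,0,0,0,0,-40,0.5]
    - [0,0,0,0,0,-50,0.5]
    - [0,0,0,-50,0,-20,0.5]
    - [0,0,0,-50,0,0,0.5]
    - [0,0,0,-50,0,0,0.5]
    - [0,0,0,0,0,0,0.5]
    - [0,0,0,0,0,0,0.5]

```text
time_s: 10.7
tool_pos: [0.5344, -0.1839, 0.2033]
tcp_rot: [[-0.215, 0.977, 0.0], [0.977, 0.215, 0.001], [0.001, 0.0, -1.0]]
contact_force: [0.5, -0.3, -0.7]
width: 0.064
```

```bash
python3 chk.py pics/c2.png home
```

```text
10.7 [ 0.5344 -0.1839  0.2033] yaw 0.2163 0.06395467546234208
scene [336. 230.] region 733 off [0.5 1.1]
side [300. 180.] region 626 off [0.  0.2]
comb fit 2 [ 0.5036 -0.0398  0.0679  0.2658] 1.464932918548584
```

View pics/c2.png

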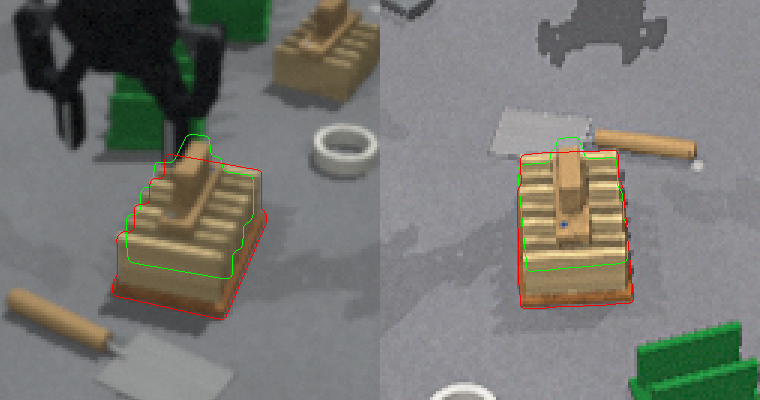

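The comb stands in the slots with one fin in each. That last fit isn't valid because the rack hides most of the comb's fins, so I'll do one cross-check with landmarks and with the outline of rack and comb together.

Run:
```python
from fit import *
V=[];r=[];U=[]
for n in("scene","side"):
    robot.camera(n); c=cam(n); u=proj(c,[[.5033,-.0383,.061]])[0]
    L=robot.landmark_of(n,"divider_center"); g=min(L,key=lambda k:np.hypot(*(np.array(k["position"])-u)))
    r.append(ray(c,g["position"])); print(n,u.round(1),np.round(g["position"],1),g["p"])
    U.append((c,near(n,"divider_center",u)|near(n,"drying_rack",u)))
print("landmark",tri(r))
RK=[b for b in RACK]; ca,sa=1,0
for z in(.055,.061,.067,.075,.085):
    best=[]
    for dx in(-.01,-.005,0,.005,.01):
        e=0
        for c,m in U:
            k=np.maximum(render(c,RACK,[.5033,-.0383,0,.214]),render(c,COMB,[.5033+dx*.977,-.0383+dx*.212,z,.214]))
            t=cv2.GaussianBlur(m.astype(np.float32),(0,0),1); e+=((k-t)**2).sum()
        best.append(round(float(e),1))
    print(z,best)
```

```text
scene [335.9 229.7] [339.7 231.4] 0.77
side [299.8 179.5] [300.7 181.9] 0.75
landmark (array([ 0.50540018, -0.03307597,  0.05451116]), [np.float64(0.005490275250487203), np.float64(0.00549027525048709)])
0.055 [270.5, 178.3, 148.7, 169.7, 249.6]
0.061 [323.4, 217.1, 169.1, 185.6, 271.5]
0.067 [392.9, 276.7, 214.5, 224.9, 309.9]
0.075 [496.9, 379.1, 296.4, 293.1, 373.6]
0.085 [677.9, 567.1, 470.6, 462.8, 520.6]
```

```bash
python3 -c "
from station import robot
print(robot.sign_off())"
```

```text
the job is handed in; nothing more can be done
None
```

The wooden three-fin comb now stands in the wooden rack with one fin in each slot, and I've handed the job in after about 11 s of the 40 s allowed. I gripped it by its block, carried it over the rack, turned it square and lowered it until the bar touched, at about 10 N. Then I let go and backed the arm well clear. I never went near the finer comb, the turquoise comb or the green racks.

**Last checks:**
- **Position at release:** from the tool pose, the comb's middle was about 1 mm from the rack's centre. Its yaw was 0.216 against the rack's 0.214, and it was level at about 0.060–0.061 m.
- **Pictures after release:** both outside views show the bar down on the rack's fins. The combined outline of comb and rack fits best when centred along the fins.

**Checks that disagreed or failed:**
- **Landmark height:** the detected centre gave 0.0545 m, just under the allowed 0.055 m, but its two views disagreed by about 5 mm. The combined outline also leaned towards a low value (0.055). The bar cannot sit below 0.061 m once it rests on the fins, so I took both as fully home.
- **Comb-only fit after release:** it gave 0.068 m and a yaw of 0.27, but the rack hides most of the comb's fins, so I discarded it.
- **First wrist-camera fit:** it locked onto the turquoise comb's mask, so I discarded it too.

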